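# Put the flip-cap bottles back in the bath caddy's holders by size

### The job

The bath has been cleaned and the caddy's four wire holders stand empty: put the four green flip-cap bottles from the stone ledge back into them, each in the holder of its own size, from the widest bottle in the widest holder down to the narrowest in the narrowest. Set each one down gently, do not drop it in, so that it stands upright on the holder's floor, and leave the pump dispenser and the blue tumbler standing where they are.

Things in the scene. Friction and masses are not known exactly. Their poses are not given: they have to be found in the camera images.
- bottle_1: The widest of four upright green plastic bottles with a white flip cap on top: a straight round cylinder 66 mm across and 122 mm tall in all (green up to 100 mm, then the cap, rigidly part of it and 2 mm narrower). Stands loose on the stone ledge left of the tub, whose top is z = 0. Origin: centre of its underside; z up along its axis. About 360 g.
- bottle_2: The second widest of four upright green plastic bottles with a white flip cap on top: a straight round cylinder 54 mm across and 113 mm tall in all (green up to 91 mm, then the cap, rigidly part of it and 2 mm narrower). Stands loose on the stone ledge left of the tub, whose top is z = 0. Origin: centre of its underside; z up along its axis. About 240 g.
- bottle_3: The third widest of four upright green plastic bottles with a white flip cap on top: a straight round cylinder 42 mm across and 104 mm tall in all (green up to 82 mm, then the cap, rigidly part of it and 2 mm narrower). Stands loose on the stone ledge left of the tub, whose top is z = 0. Origin: centre of its underside; z up along its axis. About 140 g.
- bottle_4: The narrowest of four upright green plastic bottles with a white flip cap on top: a straight round cylinder 30 mm across and 95 mm tall in all (green up to 73 mm, then the cap, rigidly part of it and 2 mm narrower). Stands loose on the stone ledge left of the tub, whose top is z = 0. Origin: centre of its underside; z up along its axis. About 80 g.
- holder_1: The widest of four round steel wire bottle holders in a row, 85 mm apart in changing order, fixed on a caddy across the tub. Origin: centre of its underside; z up; x along the row. Flat black floor 3 mm above the origin; open wire hoop, top 33 mm above the origin, 79 mm wide inside, 88 mm outside. Beside the row: a brush (40 mm high) 75 mm off, a wire (35 mm high) 60 mm off on the ledge side.
- holder_2: The second widest of four round steel wire bottle holders in a row, 85 mm apart in changing order, fixed on a caddy across the tub. Origin: centre of its underside; z up; x along the row. Flat black floor 3 mm above the origin; open wire hoop, top 33 mm above the origin, 67 mm wide inside, 76 mm outside.
- holder_3: The third widest of four round steel wire bottle holders in a row, 85 mm apart in changing order, fixed on a caddy across the tub. Origin: centre of its underside; z up; x along the row. Flat black floor 3 mm above the origin; open wire hoop, top 33 mm above the origin, 55 mm wide inside, 64 mm outside.
- holder_4: The narrowest of four round steel wire bottle holders in a row, 85 mm apart in changing order, fixed on a caddy across the tub. Origin: centre of its underside; z up; x along the row. Flat black floor 3 mm above the origin; open wire hoop, top 33 mm above the origin, 43 mm wide inside, 52 mm outside.
- pump: A bystander: small green pump dispenser, body 52 mm across and 80 mm tall, white press-button head with a spout up to 113 mm, the spout reaching 33 mm from the axis along its x. Stands loose among the bottles. Origin: centre of its underside, z up.
- tumbler: A bystander: empty blue glass tumbler, 68 mm across the rim, 95 mm tall, open at the top. Stands loose among the bottles. Origin: centre of its underside, z up.
Mind the look-alikes: they are no part of the job. Leave any purple look-alike of the bottle_3 alone.

How it is judged:
At the end, for the whole second after the job is handed in: Each bottle stands at rest and upright (within 0.1 rad) in the holder of its own size rank, within 12 mm of its centre and less than 8 mm above its underside (floor at 3 mm); pump and tumbler stand upright (0.15 rad), at rest, within 30 mm of where they began (horizontal distance between bottle_1 and holder_1 below 0.012 m and z of bottle_1 in the frame of holder_1 between -0.002 and 0.008 m and angle between each of bottle_1, bottle_2, bottle_3, bottle_4's own z axis and vertical below 0.1 rad and linear speed of each of bottle_1, bottle_2, bottle_3, bottle_4, pump, tumbler below 0.02 m/s and horizontal distance between bottle_2 and holder_2 below 0.012 m and z of bottle_2 in the frame of holder_2 between -0.002 and 0.008 m and horizontal distance between bottle_3 and holder_3 below 0.012 m and z of bottle_3 in the frame of holder_3 between -0.002 and 0.008 m and horizontal distance between bottle_4 and holder_4 below 0.012 m and z of bottle_4 in the frame of holder_4 between -0.002 and 0.008 m and distance of each of pump, tumbler from where it was at the start of the episode below 0.03 m and angle between each of pump, tumbler's own z axis and vertical below 0.15 rad); the robot touches nothing.
It fails at once if the pump dispenser was pushed away or knocked over (distance of pump from where it was at the start of the episode above 0.03 m or angle between pump's own z axis and vertical above 0.5 rad).
It fails at once if the tumbler was pushed away or knocked over (distance of tumbler from where it was at the start of the episode above 0.03 m or angle between tumbler's own z axis and vertical above 0.5 rad).
It fails at once if a bottle was dropped into its holder instead of being set down ((horizontal distance between bottle_1 and holder_1 below 0.02 m and z of bottle_1 in the frame of holder_1 below 0.035 m and linear speed of bottle_1 above 0.6 m/s) or (horizontal distance between bottle_2 and holder_2 below 0.02 m and z of bottle_2 in the frame of holder_2 below 0.035 m and linear speed of bottle_2 above 0.6 m/s) or (horizontal distance between bottle_3 and holder_3 below 0.02 m and z of bottle_3 in the frame of holder_3 below 0.035 m and linear speed of bottle_3 above 0.6 m/s) or (horizontal distance between bottle_4 and holder_4 below 0.02 m and z of bottle_4 in the frame of holder_4 below 0.035 m and linear speed of bottle_4 above 0.6 m/s)).
It also fails if it takes over 109 s, if anything falls off the work surface, if the arm or the gripper's body presses on something with over 40 N, if the wrist force passes 120 N, or if a joint passes its speed limit or range.

### The arm

A 6-joint arm with a two-finger parallel gripper is mounted at the origin on the work surface. World frame = base frame: x ahead of the robot, y to its left, z up, the work surface at z = 0. Lengths are in m, angles in rad, forces in N, time in s.
With the tool pointing down it reaches from about 0.35 to 0.85 m from the base axis. Payload 8.1 kg.
Tool frame: the origin (TCP) lies on the mounting face of the last link; the fingertips stand 186 mm ahead of it and the grasp point (between the pads) lies 167 mm ahead of it (ctrl.hold_point_z is the distance from the TCP to the grasp point, in m); z points along the fingers, y is the line along which they close (so a half turn about z gives the same grasp; the last joint's range is limited). The gripper opens to 93 mm and grips with 3 to 60 N. Pads are 15 mm wide; open, the fingers measure 128 mm over their backs; the gripper's body (75 mm by 188 mm) begins 65 mm behind the grasp point.
Start: joints at [-1.2, 0.13, 1.488, -0, 1.523, -0.085], TCP at [0.264, -0.539, 0.405] pointing down, gripper open.
Joint ranges: [-2.96, 2.96], [-0.89, 2.26], [0.02, 2.5], [-1.34, 4.48], [0, 2.73], [-2.66, 2.66]. Speed limits (rad/s): [2.39, 2.39, 2.79, 3.14, 3.14, 3.14].

### API

Orientations are given as a unit quaternion [x, y, z, w].
In Python, from cell import readout, vision, ticket, ctrl gives the robot as it stands. The module is installed in compiled form; this text tells all that it offers.
- The arm moves only by the tool arm_command, never from a script. Its argument "commands" is a list of rows, each a list of 3 entries, a list of its own where there are three numbers: the turn, a rotation vector about the tool's x, y, z as a fraction of full scale, then the shift along the tool's x, y, z as a fraction of full scale, then the closure, from 0 (fully open) to 1 (shut). A call has 1 to 20 rows; each row is the pose to reach, as a shift and turn from the pose commanded when the call began, along the tool's axes at that moment, turning the shorter way round; what a row does not reach only later rows make up. Full scale, the value 1, is 0.5 m for a shift and pi rad for a turn. A row lasts 1/10 s, in which the tool goes at most 50 mm and 8.59 degrees, less where a joint would pass 70% of its speed; a pose out of reach is approached as far as the arm can. A call with a number of a shift or a turn outside -1 to 1 is refused whole. A call with a gripper value outside its range is refused whole. The fingers move at their own pace and stop on an object; the grip force is fixed at half the most. Time passes only in rows, so rows that repeat a pose let the fingers close. It gives the time, the measured TCP pose, the force, the opening and the grip force at its end, in the units of the state.
- readout.state(): the state, without advancing time (a new reading comes with each control period).
- vision.snapshot(name): name is "scene" or "top" or "wrist"; returns a dict with "image" (400x640x3 uint8, red, green, blue), "mtx" (3x3 intrinsics, pixels), "D" ([k1, k2, p1, p2, k3] as OpenCV has them; the pictures are not rectified), "R" (3x3) and "t" (3): a world point X has camera coordinates R X + t. Camera axes: x right, y down, z forward; pixel columns grow to the right and rows downward; lengths in m; the calibration is good to about 2 mm. A picture is of the moment at which its call begins. There is no depth.
- ticket.sign_off(): hands the job in; it is judged then, once.
The state is a dict: "clock": time; "joint_positions": joint angles; "qvel": joint speeds; "effort": joint torques, N m; "tool_pos": TCP position; "ee_rot": TCP orientation; "ft_force": force on the tool from outside, world axes, zero at the start; "ft_torque": the same for the moment, N m; "opening": finger opening in m; "grip_force": force on a finger pad.
Only numpy, scipy, OpenCV 4.12 (cv2) and the standard library are available. Lean on these libraries where they do the work, as an engineer would, in place of code of your own. Each camera call takes 0.05 s, during which the arm holds its last target. There are 200 camera calls.

## Working session

There is one attempt and no reset: what is moved stays moved. The work goes in short steps, Python scripts to look and compute and a tool call to move; the robot and the scene stay as the last step left them, time stands still between calls to the robot, and variables do not carry over. Pictures are saved under pics/ and viewed, at most 14 in all, crops included, and the job is handed in when it is done.

Besides the shell and the picture viewer there is one more tool, called after "Request:" in YAML: its name, and indented under it one key for each argument. arm_command: Moves the arm, as the interface text tells. Its arguments: {"type":"object","properties":{"commands":{"type":"array"}},"required":["commands"]}

```bash
mkdir -p pics
python3 - <<'E'
from cell import readout, vision, ctrl
import cv2,pickle
d={}
for n in("scene","top"):
    s=vision.snapshot(n);d[n]=s
    cv2.imwrite(f"pics/{n}0.png",s["image"][:,:,::-1])
    print(n,s["mtx"],s["D"],s["R"],s["t"])
pickle.dump(d,open("d0.pkl","wb"))
print(readout.state(),ctrl.hold_point_z)
E
```

```text
scene [[484.5368081    0.         321.39284919]
 [  0.         484.5368081  195.15370354]
 [  0.           0.           1.        ]] [0.04545679 0.         0.         0.         0.        ] [[ 0.4596329   0.8880131  -0.01305078]
 [ 0.71839658 -0.38039937 -0.58241108]
 [-0.52215318  0.25831966 -0.81278964]] [-0.3296818  -0.33725053  1.20817244]
top [[471.87657666   0.         314.37058982]
 [  0.         471.87657666 194.05131105]
 [  0.           0.           1.        ]] [-0.12765951  0.          0.          0.          0.        ] [[-8.29335681e-04 -9.99566764e-01  2.94210113e-02]
 [-9.96043361e-01 -1.78879433e-03 -8.88505713e-02]
 [ 8.88647062e-02 -2.93782899e-02 -9.95610356e-01]] [0.05922849 0.53749926 1.01968493]
{'clock': 0.1, 'joint_positions': array([-1.20038069e+00,  1.31090193e-01,  1.48912953e+00, -9.01133352e-06,
        1.52305125e+00, -8.53848491e-02]), 'qvel': array([-4.26376031e-05, -6.83127614e-04, -3.69234466e-03,  1.32000745e-03,
        7.56856039e-04, -5.75618524e-04]), 'effort': array([ 4.34002832e-04, -5.61341143e+01, -4.93094838e+01,  7.69649469e-02,
        2.91739544e-02, -6.86059593e-05]), 'tool_pos': array([ 0.26406125, -0.53854135,  0.40381183]), 'ee_rot': array([ 9.74142554e-01,  2.25932692e-01, -1.23643038e-04, -8.30009942e-04]), 'ft_force': array([ 0.7244982 , -0.14025437,  0.32668951]), 'ft_torque': array([ 0.04126279, -0.03606817,  0.0592637 ]), 'grip_force': 0.0, 'opening': 0.09304476187014625} 0.1673
```

View pics/top0.png

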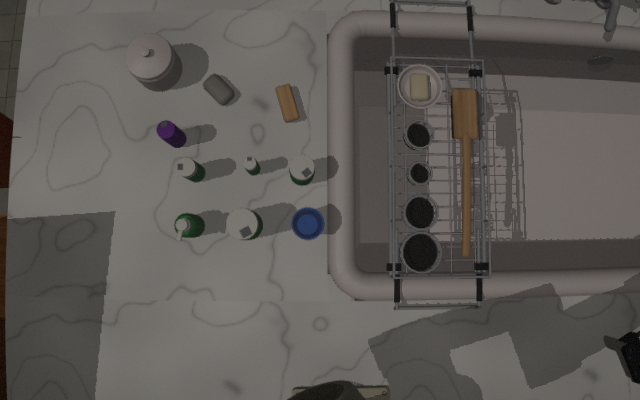

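View pics/scene0.png

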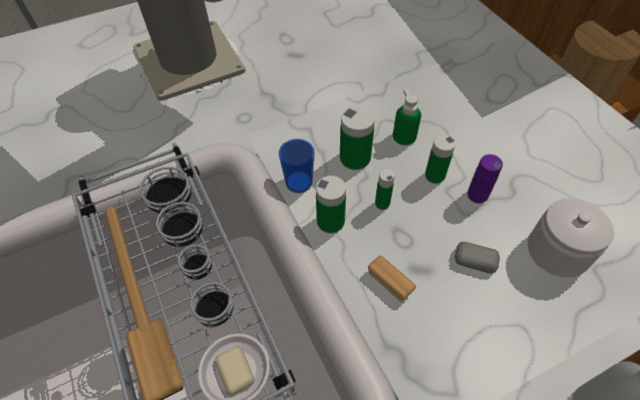

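Candidates: in the top view, green with white caps at (243,223), (302,170), (187,167) and (251,160) match bottles 1, 2, 3 and 4 by width. The green one at (188,225) has a spout, so it is the pump. The purple one at (170,132) is the look-alike. I'll confirm with enlarged crops.

Run:
```python
import cv2,pickle
d=pickle.load(open("d0.pkl","rb"))
def crop(n,x,y,w,h,k,o):
    im=d[n]["image"][y:y+h,x:x+w,::-1]
    im=cv2.convertScaleAbs(cv2.resize(im,None,fx=k,fy=k,interpolation=cv2.INTER_CUBIC),alpha=1.6)
    for i in range(0,w,10):
        cv2.line(im,(i*k,0),(i*k,10 if (x+i)%50 else 25),(0,0,255),1)
        if (x+i)%20==0: cv2.putText(im,str(x+i),(i*k,22),0,.4,(0,0,255))
    for i in range(0,h,10):
        cv2.line(im,(0,i*k),(10,i*k),(0,0,255),1)
        if (y+i)%20==0: cv2.putText(im,str(y+i),(10,i*k+4),0,.4,(0,0,255))
    cv2.imwrite(o,im)
crop("top",150,110,190,140,4,"pics/c1.png")
crop("top",380,110,100,170,3,"pics/c2h.png")
crop("scene",270,80,240,160,3,"pics/c3.png")
crop("scene",110,150,160,190,3,"pics/c4.png")
a=cv2.imread("pics/c2h.png");b=cv2.imread("pics/c4.png")
import numpy as np
h=max(a.shape[0],b.shape[0]);p=lambda i:np.pad(i,((0,h-i.shape[0]),(0,0),(0,0)))
cv2.imwrite("pics/c24.png",np.hstack([p(a),p(b)]))
```

```text
(no output)
```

View pics/c1.png

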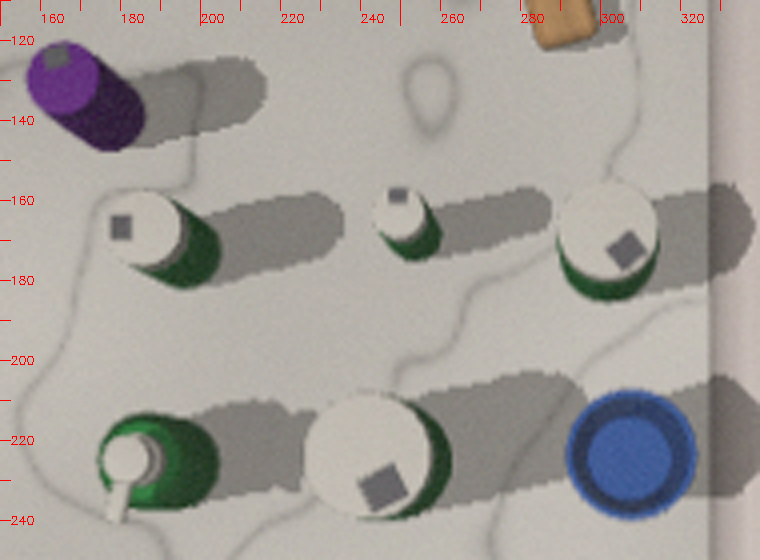

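View pics/c3.png

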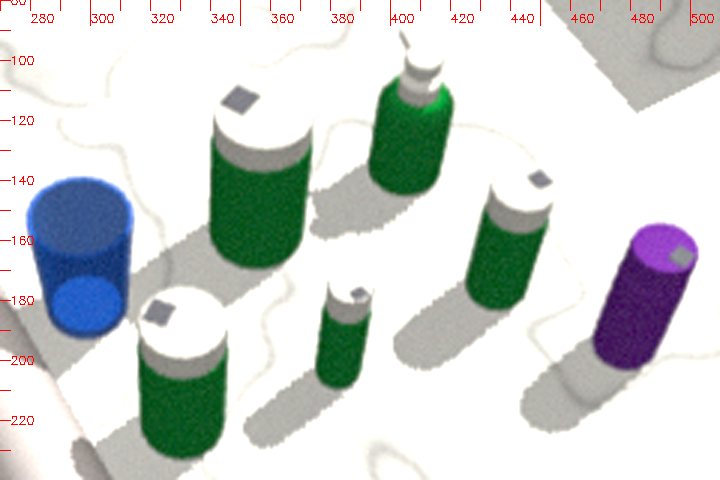

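View pics/c24.png

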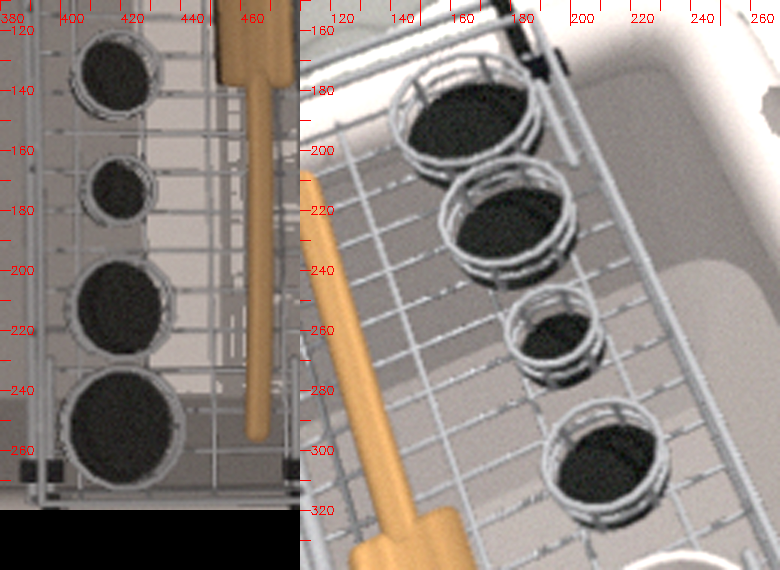

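The crops confirm the bottles. Cap centres in the top view are b1 (242,223.8), b2 (302,167.5), b3 (186,167) and b4 (250,163.3). The pump has its spout, and the purple one has no white cap. Holder floor discs, top / scene: h3 (418.5,135)/(212,304), h4 (420,173)/(195,262), h2 (419.5,213)/(181,224), h1 (420.5,252)/(167,190).

```bash
cat > g.py <<'E'
import numpy as np,cv2,pickle
from scipy.optimize import least_squares
def proj(s,X):
    return cv2.projectPoints(np.asarray(X,float).reshape(-1,3),cv2.Rodrigues(s["R"])[0],s["t"],s["mtx"],s["D"])[0].reshape(-1,2)
def tri(obs,x0=(.4,0,.05)):
    "obs: list of (snap,uv)"
    r=least_squares(lambda p:np.concatenate([proj(s,p)[0]-uv for s,uv in obs]),x0)
    return r.x,np.sqrt(np.mean(r.fun**2))
def at_z(s,uv,z):
    n=cv2.undistortPoints(np.array([[uv]],float),s["mtx"],s["D"])[0,0]
    d=s["R"].T@np.array([n[0],n[1],1]);c=-s["R"].T@s["t"];return c+d*(z-c[2])/d[2]
def circ(x,y,z,r):
    a=np.linspace(0,2*np.pi,73);return np.c_[x+r*np.cos(a),y+r*np.sin(a),0*a+z]
E
python3 - <<'E'
from g import *
d=pickle.load(open("d0.pkl","rb"));T,S=d["top"],d["scene"]
print("cams",-T["R"].T@T["t"],-S["R"].T@S["t"])
# cap top extents in top view; scene: bottom-circle lowest row, green left/right cols near bottom
B={1:(.066,.122,(242,223.8),(355.7,169.5),(226,258,208,239.7)),2:(.054,.113,(302,167.5),(331,233),(289.2,314.7,155,180)),
3:(.042,.104,(186,167),(435,183),(176.5,195.5,157.5,176.7)),4:(.030,.095,(250,163.3),(382.5,209),(243.5,256.7,156.7,169.7))}
for k,(D,H,c,bot,e) in B.items():
    def f(p):
        t=proj(T,circ(p[0],p[1],p[2]+p[3],D/2-.001));b=proj(S,circ(p[0],p[1],p[2],D/2));i=b[:,1].argmax()
        return np.r_[t[:,0].min()-e[0],t[:,0].max()-e[1],t[:,1].min()-e[2],t[:,1].max()-e[3],(b[i]-bot)]
    r=least_squares(lambda p:f([*p[:2],0,p[2]]),[.5,.1,.1],diff_step=1e-3)
    print("b",k,r.x.round(4),"rms",r.fun.round(1),"fromtop",at_z(T,c,H).round(4),np.hypot(*r.x[:2]).round(3))
for k,t,s in[(3,(418.5,135),(212,304)),(4,(420,173),(195,262)),(2,(419.5,213),(181,224)),(1,(420.5,252),(167,190))]:
    print("h",k,*tri([(T,t),(S,s)]))
print("tumbler",at_z(T,(307.8,223.8),.095),"pump",at_z(T,(190,226),.0))
E
```

```text
cams [0.44480769 0.0901209  1.06122343] [ 1.02466332 -0.14762282  0.781269  ]
b 1 [0.4696 0.209  0.1012] rms [ 0.2 -0.4  0.1 -0.1 -0.2  0.1] fromtop [0.4691 0.2062 0.122 ] 0.514
b 2 [0.5856 0.0882 0.0993] rms [-0.4 -0.6 -0.  -0.  -0.8  0.4] fromtop [0.5835 0.0872 0.113 ] 0.592
b 3 [0.5854 0.326  0.102 ] rms [-0.2  0.   0.1  0.2  0.   0.3] fromtop [0.5855 0.3254 0.104 ] 0.67
b 4 [0.5959 0.1962 0.0848] rms [-0.4 -0.2  0.1  0.4 -0.3  0.8] fromtop [0.5946 0.1946 0.095 ] 0.627
h 3 [ 0.66552496 -0.16819944  0.05513448] 0.15211412355297102
h 4 [ 0.58138601 -0.16846581  0.05555013] 0.3897497851771303
h 2 [ 0.49449151 -0.16632085  0.05137709] 0.47778711752209374
h 1 [ 0.41034316 -0.1664926   0.05229072] 0.6235160411285272
tumbler [0.46993589 0.07510569 0.095     ] pump [0.4668743  0.33875068 0.        ]
```

Request:
arm_command:
  commands:
    - [[0,0,0.1451],[0.805,-0.434,-0.092],0]
    - [[0,0,0.1451],[0.805,-0.434,-0.092],0]
    - [[0,0,0.1451],[0.805,-0.434,-0.092],0]
    - [[0,0,0.1451],[0.805,-0.434,-0.092],0]
    - [[0,0,0.1451],[0.805,-0.434,-0.092],0]
    - [[0,0,0.1451],[0.805,-0.434,-0.092],0]
    - [[0,0,0.1451],[0.805,-0.434,-0.092],0]
    - [[0,0,0.1451],[0.805,-0.434,-0.092],0]
    - [[0,0,0.1451],[0.805,-0.434,-0.092],0]
    - [[0,0,0.1451],[0.805,-0.434,-0.092],0]
    - [[0,0,0.1451],[0.805,-0.434,-0.092],0]
    - [[0,0,0.1451],[0.805,-0.434,-0.092],0]
    - [[0,0,0.1451],[0.805,-0.434,-0.092],0]
    - [[0,0,0.1451],[0.805,-0.434,-0.092],0]

```text
clock: 1.5
tool_pos: [0.5293, -0.1681, 0.4505]
ee_rot: [1.0, -0.001, -0.0, 0.0]
ft_force: [-1.1, 0.0, -0.4]
opening: 0.093
grip_force: 0.0
```

```bash
cat > w.py <<'E'
import sys
from g import *
from cell import readout,vision
n=sys.argv[1];s=vision.snapshot("wrist");pickle.dump(s,open(f"{n}.pkl","wb"))
cv2.imwrite(f"pics/{n}.png",s["image"][:,:,::-1])
st=readout.state();print(st["clock"],st["tool_pos"].round(4),st["ee_rot"].round(4),"cam",(-s["R"].T@s["t"]).round(3),s["R"].round(2).tolist())
E
python3 w.py w1
```

```text
1.55 [ 0.5294 -0.1679  0.4506] [ 1.e+00 -1.e-03 -2.e-04  0.e+00] cam [ 0.608 -0.168  0.43 ] [[-0.0, -1.0, 0.0], [-0.96, 0.0, 0.28], [-0.28, -0.0, -0.96]]
```

View pics/w1.png

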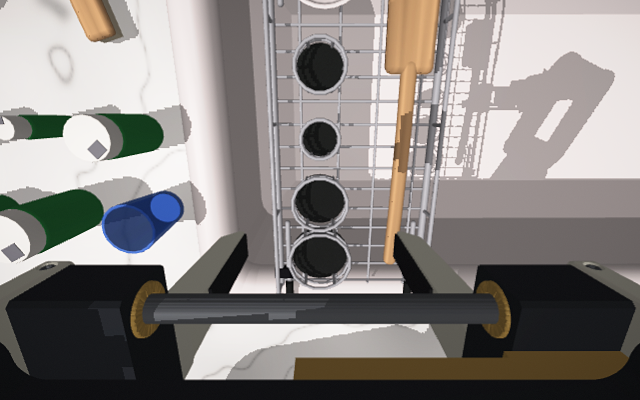

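The wrist view shows hoops h3 (320,66), h4 (320,138), h2 (320,203) and h1 (320,258), all at u≈320, so y ≈ -0.168. That agrees with the fit. Next I'll look at the bottles from above.

Request:
arm_command:
  commands:
    - [[0,0,0],[0,-0.74,-0.1],0]
    - [[0,0,0],[0,-0.74,-0.1],0]
    - [[0,0,0],[0,-0.74,-0.1],0]
    - [[0,0,0],[0,-0.74,-0.1],0]
    - [[0,0,0],[0,-0.74,-0.1],0]
    - [[0,0,0],[0,-0.74,-0.1],0]
    - [[0,0,0],[0,-0.74,-0.1],0]
    - [[0,0,0],[0,-0.74,-0.1],0]
    - [[0,0,0],[0,-0.74,-0.1],0]
    - [[0,0,0],[0,-0.74,-0.1],0]

```text
clock: 2.55
tool_pos: [0.5301, 0.2028, 0.5006]
ee_rot: [1.0, 0.0, -0.0, 0.0]
ft_force: [0.7, -0.0, -0.7]
opening: 0.093
grip_force: 0.0
```

```bash
python3 w.py w2
python3 - <<'E'
from g import *
W1,W2=(pickle.load(open(f"w{i}.pkl","rb")) for i in(1,2))
def ov(s,cs,x,y,w,h,k):
    im=s["image"][y:y+h,x:x+w,::-1];im=cv2.resize(im,None,fx=k,fy=k,interpolation=cv2.INTER_CUBIC)
    for c,col in cs: cv2.polylines(im,[np.int32((proj(s,circ(*c))-[x,y])*k)],True,col,1)
    return im
hx=[.4104,.4954,.5804,.6654];R=[.0395,.0335,.0215,.0275];cs=[]
for a,r in zip(hx,R): cs+=[((a,-.1675,.0835,r),(0,255,255)),((a,-.1675,.0835,r+.0045),(0,0,255)),((a,-.1675,.0535,r),(255,255,0))]
cv2.imwrite("pics/o1.png",ov(W1,cs,270,20,100,280,2))
cb=[]
for a,b,H,r in[(.4691,.2062,.122,.033),(.5835,.0872,.113,.027),(.5855,.3254,.104,.021),(.5946,.1946,.095,.015)]:
    cb+=[((a,b,H,r-.001),(0,0,255)),((a,b,0,r),(255,0,255))]
a=ov(W2,cb,0,0,640,300,1);o=cv2.imread("pics/o1.png")
c=np.zeros((600,800,3),np.uint8);c[:560,:200]=o;a=a[:, :600];c[:300,200:]=a
cv2.imwrite("pics/o.png",c)
E
```

```text
2.6 [0.5302 0.2022 0.5005] [ 1.e+00 -5.e-04 -2.e-04  3.e-04] cam [0.609 0.203 0.48 ] [[0.0, -1.0, 0.0], [-0.96, -0.0, 0.28], [-0.28, -0.0, -0.96]]
```

View pics/o.png

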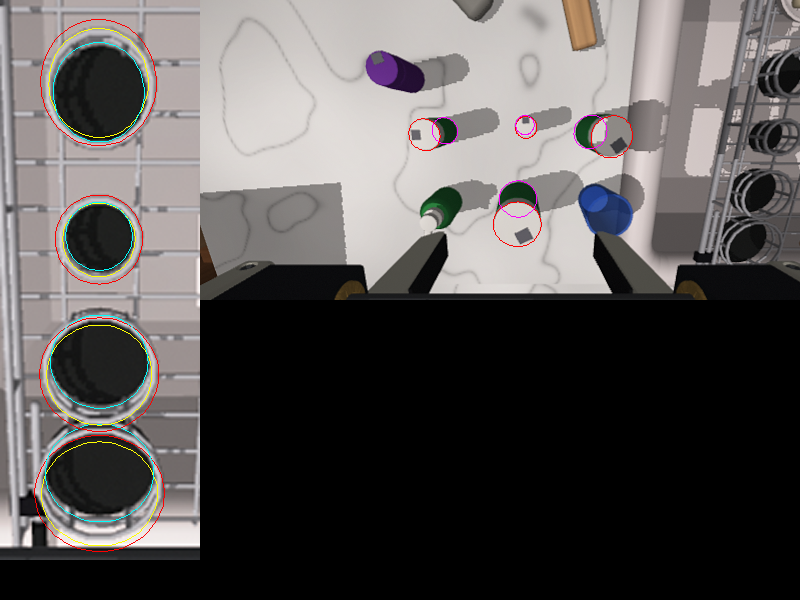

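Bottle overlays fit well. The predicted holder rings come out larger than the real ones, so the hoops sit lower than I estimated. I'll measure the hoops enlarged.

Run:
```python
from g import *
s=pickle.load(open("w1.pkl","rb"))
def crop(x,y,w,h,k):
    im=cv2.resize(s["image"][y:y+h,x:x+w,::-1],None,fx=k,fy=k,interpolation=cv2.INTER_CUBIC)
    for i in range(0,w,10):
        cv2.line(im,(i*k,0),(i*k,8),(0,0,255),1)
        if (x+i)%20==0: cv2.putText(im,str(x+i),(i*k,20),0,.4,(0,0,255))
    for i in range(0,h,10):
        cv2.line(im,(0,i*k),(8,i*k),(0,0,255),1)
        if (y+i)%20==0: cv2.putText(im,str(y+i),(10,i*k+4),0,.4,(0,0,255))
    return im
cv2.imwrite("pics/c5.png",np.hstack([crop(280,30,80,140,4),crop(280,160,80,140,4)]))
```

```text
(no output)
```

View pics/c5.png

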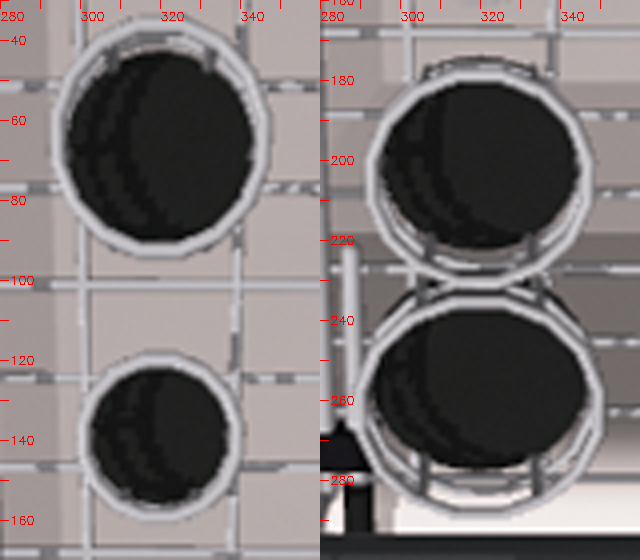

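Run:
```python
from g import *
s=pickle.load(open("w1.pkl","rb"));d=pickle.load(open("d0.pkl","rb"))
E=[(.044,289.5,351,np.nan,288.5),(.038,291.2,348,175.7,231.7),(.026,300,340.5,117.5,160.2),(.032,293,347.75,34.2,94.5)]
ext=lambda q:np.r_[q[:,0].min(),q[:,0].max(),q[:,1].min(),q[:,1].max()]
def f(p):
    o=[]
    for i,(r,*e) in enumerate(E): o.append(ext(proj(s,circ(p[0]+(i-1.5)*.085*np.cos(p[3]),p[1]+(i-1.5)*.085*np.sin(p[3]),p[2],r)))-e)
    o=np.concatenate(o);return o[~np.isnan(o)]
r=least_squares(f,[.538,-.1675,.06,0],diff_step=1e-3);p=r.x
print(p,r.fun.round(1))
z0=p[2]-.033
for i,k in enumerate((1,2,4,3)):
    x,y=p[0]+(i-1.5)*.085*np.cos(p[3]),p[1]+(i-1.5)*.085*np.sin(p[3])
    print(k,x.round(4),y.round(4),[(n,proj(d[n],(x,y,z0+.003)).round(1).tolist(),ext(proj(d[n],circ(x,y,p[2],E[i][0]))).round(1).tolist()) for n in("top","scene")])
```

```text
[ 0.53758666 -0.16815379  0.06601502 -0.0035905 ] [-0.6 -0.   0.1  0.4  0.5  0.6 -0.9 -0.6  0.5  0.2 -0.  -0.1 -0.   0.1
 -0.2]
1 0.4101 -0.1677 [('top', [[418.3, 251.6]], [401.4, 441.9, 231.4, 272.8]), ('scene', [[167.9, 195.2]], [138.8, 187.8, 167.2, 205.5])]
2 0.4951 -0.168 [('top', [[417.8, 212.9]], [403.8, 438.6, 194.5, 230.0]), ('scene', [[181.7, 229.2]], [155.2, 199.5, 202.4, 239.0])]
4 0.5801 -0.1683 [('top', [[417.1, 174.6]], [408.7, 432.3, 160.9, 184.8]), ('scene', [[196.9, 266.7]], [177.0, 208.8, 244.7, 272.6])]
3 0.6651 -0.1686 [('top', [[416.3, 136.9]], [405.2, 434.0, 119.7, 148.6]), ('scene', [[213.8, 308.6]], [189.4, 230.7, 282.3, 320.9])]
```

Hoop top is at z≈0.066, so the holder floor is at about 0.036. Holders are at x = 0.410 (h1), 0.495 (h2), 0.580 (h4) and 0.665 (h3), with y ≈ -0.168. The top-view hoop extents agree. Bottle 1 goes first.

Request:
arm_command:
  commands:
    - [[0,0,0],[-0.122,-0.008,0],0]
    - [[0,0,0],[-0.122,-0.008,0],0]
    - [[0,0,0],[-0.122,-0.008,0.1],0]
    - [[0,0,0],[-0.122,-0.008,0.2],0]
    - [[0,0,0],[-0.122,-0.008,0.3],0]
    - [[0,0,0],[-0.122,-0.008,0.4],0]
    - [[0,0,0],[-0.122,-0.008,0.46],0]
    - [[0,0,0],[-0.122,-0.008,0.493],0]
    - [[0,0,0],[-0.122,-0.008,0.493],0]
    - [[0,0,0],[-0.122,-0.008,0.493],0.5]
    - [[0,0,0],[-0.122,-0.008,0.493],1]
    - [[0,0,0],[-0.122,-0.008,0.493],1]
    - [[0,0,0],[-0.122,-0.008,0.493],1]
    - [[0,0,0],[-0.122,-0.008,0.493],1]
    - [[0,0,0],[-0.122,-0.008,0.493],1]
    - [[0,0,0],[-0.122,-0.008,0.493],1]
    - [[0,0,0],[-0.122,-0.008,0.493],1]

```text
clock: 4.3
tool_pos: [0.4697, 0.2073, 0.2556]
ee_rot: [1.0, 0.0, 0.001, -0.0]
ft_force: [-0.1, -2.9, 6.6]
opening: 0.0657
grip_force: 30.0
```

Request:
arm_command:
  commands:
    - [[0,0,0],[0,0,-0.08],1]
    - [[0,0,0],[0,0,-0.16],1]
    - [[0,0,0],[0,0,-0.24],1]
    - [[0,0,0],[0,0,-0.3],1]
    - [[0,0,0],[-0.02,0.08,-0.3],1]
    - [[0,0,0],[-0.04,0.16,-0.3],1]
    - [[0,0,0],[-0.06,0.24,-0.3],1]
    - [[0,0,0],[-0.08,0.32,-0.3],1]
    - [[0,0,0],[-0.1,0.4,-0.3],1]
    - [[0,0,0],[-0.119,0.48,-0.3],1]
    - [[0,0,0],[-0.119,0.56,-0.3],1]
    - [[0,0,0],[-0.119,0.64,-0.3],1]
    - [[0,0,0],[-0.119,0.7,-0.3],1]
    - [[0,0,0],[-0.119,0.74,-0.3],1]
    - [[0,0,0],[-0.119,0.75,-0.3],1]
    - [[0,0,0],[-0.119,0.75,-0.3],1]
    - [[0,0,0],[-0.119,0.75,-0.25],1]
    - [[0,0,0],[-0.119,0.75,-0.2],1]
    - [[0,0,0],[-0.119,0.75,-0.16],1]
    - [[0,0,0],[-0.119,0.75,-0.16],1]

```text
clock: 6.3
tool_pos: [0.4085, -0.1658, 0.3309]
ee_rot: [1.0, 0.001, -0.003, -0.002]
ft_force: [-0.3, 0.9, -3.3]
opening: 0.0656
grip_force: 30.0
```

Run:
```python
from g import *
from cell import vision,readout
s=vision.snapshot("scene");pickle.dump(s,open("s1.pkl","wb"))
im=s["image"][60:360,60:330,::-1].copy()
im=cv2.resize(im,None,fx=2,fy=2)
for c,col in[((.410,-.168,.066,.0395),(0,255,255)),((.410,-.168,.066,.044),(0,0,255)),((.410,-.168,.08,.033),(255,0,255)),((.410,-.168,.202,.032),(255,0,255)),((.495,-.168,.066,.038),(0,0,255)),((.580,-.168,.066,.026),(0,0,255)),((.665,-.1685,.066,.032),(0,0,255))]:
    cv2.polylines(im,[np.int32((proj(s,circ(*c))-[60,60])*2)],True,col,1)
cv2.imwrite("pics/s1.png",im);print(readout.state()["tool_pos"],readout.state()["ft_force"])
```

```text
[ 0.40906481 -0.16632043  0.3328925 ] [ 0.07436565  0.02158803 -3.43508987]
```

View pics/s1.png

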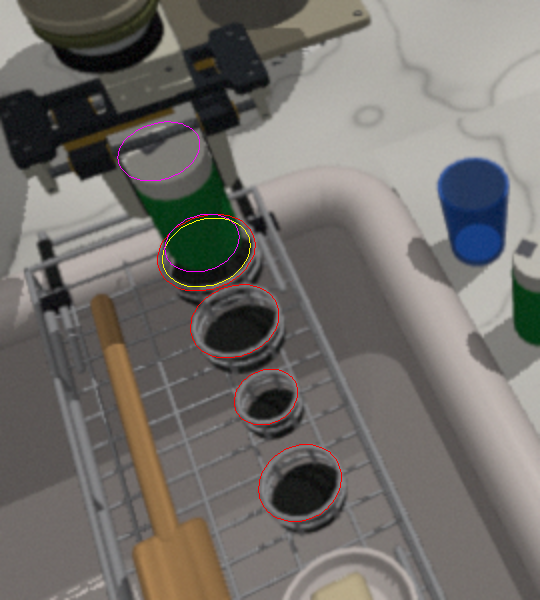

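Run:
```python
from g import *
s=pickle.load(open("s1.pkl","rb"));k=5;x,y=105,110
im=cv2.resize(s["image"][y:y+105,x:x+100,::-1],None,fx=k,fy=k,interpolation=cv2.INTER_CUBIC)
im=cv2.convertScaleAbs(im,alpha=1.5);raw=im.copy()
X,Y,Z=.409,-.1664,.0775
for c,col in[((.410,-.168,.066,.0395),(0,255,255)),((.410,-.168,.066,.044),(0,0,255)),((X,Y,Z,.033),(255,0,255)),((X,Y,Z+.1,.033),(255,0,255)),((X,Y,Z+.122,.032),(255,0,255))]:
    cv2.polylines(im,[np.int32((proj(s,circ(*c))-[x,y]+.5)*k)],True,col,1)
cv2.imwrite("pics/s1z.png",im)
```

```text
(no output)
```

View pics/s1z.png

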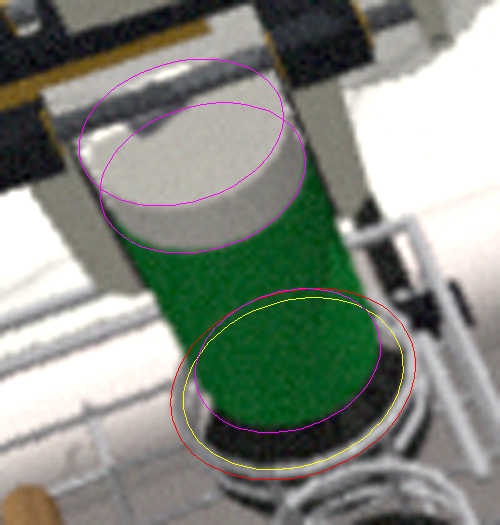

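The model overlay matches the held bottle and the hoop, so bottle 1 is centred. I'll lower it slowly.

Request:
arm_command:
  commands:
    - [[0,0,0],[0,0,0.015],1]
    - [[0,0,0],[0,0,0.03],1]
    - [[0,0,0],[0,0,0.045],1]
    - [[0,0,0],[0,0,0.055],1]
    - [[0,0,0],[0,0,0.065],1]
    - [[0,0,0],[0,0,0.07],1]
    - [[0,0,0],[0,0,0.075],1]
    - [[0,0,0],[0,0,0.075],1]
    - [[0,0,0],[0,0,0.075],1]

```text
clock: 7.25
tool_pos: [0.4096, -0.1678, 0.2969]
ee_rot: [1.0, -0.0, 0.0, 0.0]
ft_force: [-0.1, 0.6, -3.1]
opening: 0.0657
grip_force: 30.0
```

Request:
arm_command:
  commands:
    - [[0,0,0],[0,0,0.003],1]
    - [[0,0,0],[0,0,0.006],1]
    - [[0,0,0],[0,0,0.008],1]
    - [[0,0,0],[0,0,0.008],1]

```text
clock: 7.65
tool_pos: [0.4104, -0.1682, 0.2964]
ee_rot: [1.0, 0.0, 0.002, 0.001]
ft_force: [-9.2, 3.3, 23.0]
opening: 0.0657
grip_force: 30.0
```

Contact came at a bottom height of about 0.041, which is the floor. I'll release and retreat.

Request:
arm_command:
  commands:
    - [[0,0,0],[0,0,-0.006],1]
    - [[0,0,0],[0,0,-0.006],0]
    - [[0,0,0],[0,0,-0.006],0]
    - [[0,0,0],[0,0,-0.006],0]
    - [[0,0,0],[0,0,-0.006],0]
    - [[0,0,0],[0,0,-0.006],0]
    - [[0,0,0],[0,0,-0.05],0]
    - [[0,0,0],[0,0,-0.13],0]
    - [[0,0,0],[0,0,-0.23],0]
    - [[0,0,0],[0,0,-0.33],0]
    - [[0,0,0],[0,0,-0.36],0]
    - [[0,0,0],[0,0,-0.36],0]
    - [[0,0,0],[0,0,-0.36],0]

```text
clock: 8.95
tool_pos: [0.4095, -0.1677, 0.4714]
ee_rot: [1.0, -0.0, -0.001, -0.0]
ft_force: [-0.6, 0.2, -0.1]
opening: 0.0932
grip_force: 0.0
```

```bash
cat > chk.py <<'E'
import sys
from g import *
from cell import vision,readout
s=vision.snapshot("scene");k=4;x,y=100,100
im=cv2.resize(s["image"][y:y+150,x:x+130,::-1],None,fx=k,fy=k,interpolation=cv2.INTER_CUBIC)
im=cv2.convertScaleAbs(im,alpha=1.4)
z0=.037
for hx,R,H,on in[(.410,.033,.122,1),(.495,.027,.113,2),(.580,.015,.095,4),(.665,.021,.104,3)]:
    if str(on) in sys.argv[2]:
        for c in((hx,-.168,z0+.003+H,R-.001),(hx,-.168,z0+.003+H-.022,R)): cv2.polylines(im,[np.int32((proj(s,circ(*c))-[x,y]+.5)*k)],True,(255,0,255),1)
cv2.imwrite(f"pics/{sys.argv[1]}.png",im);print(readout.state()["tool_pos"])
E
python3 chk.py k1 1
```

```text
[ 0.40931377 -0.16761998  0.47046309]
```

View pics/k1.png

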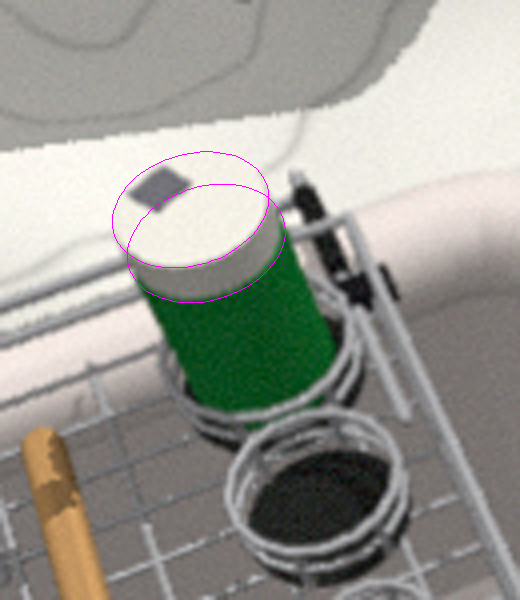

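Bottle 1 is upright and matches the predicted outline. Now bottle 2.

Request:
arm_command:
  commands:
    - [[0,0,0],[0.349,-0.51,0],0]
    - [[0,0,0],[0.349,-0.51,0],0]
    - [[0,0,0],[0.349,-0.51,0],0]
    - [[0,0,0],[0.349,-0.51,0],0]
    - [[0,0,0],[0.349,-0.51,0],0]
    - [[0,0,0],[0.349,-0.51,0],0]
    - [[0,0,0],[0.349,-0.51,0],0]
    - [[0,0,0],[0.349,-0.51,0.03],0]
    - [[0,0,0],[0.349,-0.51,0.12],0]
    - [[0,0,0],[0.349,-0.51,0.21],0]
    - [[0,0,0],[0.349,-0.51,0.3],0]
    - [[0,0,0],[0.349,-0.51,0.38],0]
    - [[0,0,0],[0.349,-0.51,0.43],0]
    - [[0,0,0],[0.349,-0.51,0.448],0]
    - [[0,0,0],[0.349,-0.51,0.448],0]

```text
clock: 10.5
tool_pos: [0.5824, 0.0861, 0.2462]
ee_rot: [1.0, -0.001, -0.002, 0.0]
ft_force: [0.5, -0.0, -0.1]
opening: 0.0928
grip_force: 0.0
```

Request:
arm_command:
  commands:
    - [[0,0,0],[0,0,0],0.5]
    - [[0,0,0],[0,0,0],1]
    - [[0,0,0],[0,0,0],1]
    - [[0,0,0],[0,0,0],1]
    - [[0,0,0],[0,0,0],1]
    - [[0,0,0],[0,0,0],1]
    - [[0,0,0],[0,0,0],1]
    - [[0,0,0],[0,0,0],1]

```text
clock: 11.3
tool_pos: [0.5842, 0.0873, 0.2491]
ee_rot: [1.0, 0.0, 0.0, 0.0]
ft_force: [-1.3, -0.2, 4.5]
opening: 0.0532
grip_force: 30.0
```

Request:
arm_command:
  commands:
    - [[0,0,0],[0,0,-0.08],1]
    - [[0,0,0],[0,0,-0.16],1]
    - [[0,0,0],[0,0,-0.24],1]
    - [[0,0,0],[0,0,-0.3],1]
    - [[0,0,0],[-0.03,0.08,-0.3],1]
    - [[0,0,0],[-0.06,0.16,-0.3],1]
    - [[0,0,0],[-0.09,0.24,-0.3],1]
    - [[0,0,0],[-0.12,0.32,-0.3],1]
    - [[0,0,0],[-0.15,0.4,-0.3],1]
    - [[0,0,0],[-0.178,0.46,-0.3],1]
    - [[0,0,0],[-0.178,0.5,-0.3],1]
    - [[0,0,0],[-0.178,0.511,-0.3],1]
    - [[0,0,0],[-0.178,0.511,-0.3],1]
    - [[0,0,0],[-0.178,0.511,-0.25],1]
    - [[0,0,0],[-0.178,0.511,-0.2],1]
    - [[0,0,0],[-0.178,0.511,-0.16],1]
    - [[0,0,0],[-0.178,0.511,-0.16],1]
    - [[0,0,0],[-0.178,0.511,-0.16],1]

```text
clock: 13.1
tool_pos: [0.4952, -0.1673, 0.3288]
ee_rot: [1.0, 0.001, -0.0, -0.0]
ft_force: [0.3, -0.3, -2.2]
opening: 0.0532
grip_force: 30.0
```

Request:
arm_command:
  commands:
    - [[0,0,0],[0,0,0.015],1]
    - [[0,0,0],[0,0,0.03],1]
    - [[0,0,0],[0,0,0.045],1]
    - [[0,0,0],[0,0,0.055],1]
    - [[0,0,0],[0,0,0.065],1]
    - [[0,0,0],[0,0,0.07],1]
    - [[0,0,0],[0,0,0.07],1]
    - [[0,0,0],[0,0,0.07],1]

```text
clock: 13.9
tool_pos: [0.4951, -0.1683, 0.2939]
ee_rot: [1.0, -0.0, 0.0, 0.0]
ft_force: [-0.4, -0.2, -2.0]
opening: 0.0531
grip_force: 30.0
```

Request:
arm_command:
  commands:
    - [[0,0,0],[0,0,0.002],1]
    - [[0,0,0],[0,0,0.004],1]
    - [[0,0,0],[0,0,0.006],1]
    - [[0,0,0],[0,0,0.006],1]

```text
clock: 14.3
tool_pos: [0.495, -0.1682, 0.2906]
ee_rot: [1.0, -0.0, -0.0, -0.0]
ft_force: [-0.3, 0.4, -1.4]
opening: 0.0535
grip_force: 30.0
```

Request:
arm_command:
  commands:
    - [[0,0,0],[0,0,0.002],1]
    - [[0,0,0],[0,0,0.004],1]
    - [[0,0,0],[0,0,0.004],1]

```text
clock: 14.6
tool_pos: [0.4953, -0.1683, 0.2902]
ee_rot: [1.0, 0.0, 0.001, 0.0]
ft_force: [-3.6, 2.2, 8.5]
opening: 0.0534
grip_force: 30.0
```

Contact again at a floor height of about 0.041, which is consistent. Release.

Request:
arm_command:
  commands:
    - [[0,0,0],[0,0,-0.002],1]
    - [[0,0,0],[0,0,-0.002],0]
    - [[0,0,0],[0,0,-0.002],0]
    - [[0,0,0],[0,0,-0.002],0]
    - [[0,0,0],[0,0,-0.002],0]
    - [[0,0,0],[0,0,-0.002],0]
    - [[0,0,0],[0,0,-0.05],0]
    - [[0,0,0],[0,0,-0.13],0]
    - [[0,0,0],[0,0,-0.23],0]
    - [[0,0,0],[0,0,-0.33],0]
    - [[0,0,0],[0,0,-0.36],0]
    - [[0,0,0],[0,0,-0.36],0]
    - [[0,0,0],[0,0,-0.36],0]

```text
clock: 15.9
tool_pos: [0.4949, -0.1682, 0.4674]
ee_rot: [1.0, -0.0, -0.001, -0.0]
ft_force: [0.2, 0.0, 0.2]
opening: 0.0931
grip_force: 0.0
```

Request:
arm_command:
  commands:
    - [[0,0,0],[0.199,-0.726,0],0]
    - [[0,0,0],[0.199,-0.726,0],0]
    - [[0,0,0],[0.199,-0.726,0],0]
    - [[0,0,0],[0.199,-0.726,0],0]
    - [[0,0,0],[0.199,-0.726,0],0]
    - [[0,0,0],[0.199,-0.726,0],0]
    - [[0,0,0],[0.199,-0.726,0],0]
    - [[0,0,0],[0.199,-0.726,0],0]
    - [[0,0,0],[0.199,-0.726,0],0]
    - [[0,0,0],[0.199,-0.726,0.1],0]
    - [[0,0,0],[0.199,-0.726,0.2],0]
    - [[0,0,0],[0.199,-0.726,0.3],0]
    - [[0,0,0],[0.199,-0.726,0.38],0]
    - [[0,0,0],[0.199,-0.726,0.44],0]
    - [[0,0,0],[0.199,-0.726,0.47],0]
    - [[0,0,0],[0.199,-0.726,0.47],0]
    - [[0,0,0],[0.199,-0.726,0.47],0]

```text
clock: 17.6
tool_pos: [0.5948, 0.1944, 0.2345]
ee_rot: [1.0, -0.0, 0.0, -0.0]
ft_force: [0.8, 0.3, 1.2]
opening: 0.093
grip_force: 0.0
```

Request:
arm_command:
  commands:
    - [[0,0,0],[0,0,0],0.5]
    - [[0,0,0],[0,0,0],0.7]
    - [[0,0,0],[0,0,0],1]
    - [[0,0,0],[0,0,0],1]
    - [[0,0,0],[0,0,0],1]
    - [[0,0,0],[0,0,0],1]
    - [[0,0,0],[0,0,0],1]
    - [[0,0,0],[0,0,0],1]
    - [[0,0,0],[0,0,0],1]

```text
clock: 18.5
tool_pos: [0.5945, 0.1948, 0.2336]
ee_rot: [1.0, -0.0, -0.0, 0.0]
ft_force: [0.7, -0.2, 0.9]
opening: 0.0289
grip_force: 30.0
```

Request:
arm_command:
  commands:
    - [[0,0,0],[0,0,-0.08],1]
    - [[0,0,0],[0,0,-0.16],1]
    - [[0,0,0],[0,0,-0.24],1]
    - [[0,0,0],[0,0,-0.32],1]
    - [[0,0,0],[-0.01,0.08,-0.32],1]
    - [[0,0,0],[-0.02,0.16,-0.32],1]
    - [[0,0,0],[-0.029,0.24,-0.32],1]
    - [[0,0,0],[-0.029,0.32,-0.32],1]
    - [[0,0,0],[-0.029,0.4,-0.32],1]
    - [[0,0,0],[-0.029,0.48,-0.32],1]
    - [[0,0,0],[-0.029,0.56,-0.32],1]
    - [[0,0,0],[-0.029,0.64,-0.32],1]
    - [[0,0,0],[-0.029,0.7,-0.32],1]
    - [[0,0,0],[-0.029,0.726,-0.32],1]
    - [[0,0,0],[-0.029,0.726,-0.32],1]
    - [[0,0,0],[-0.029,0.726,-0.26],1]
    - [[0,0,0],[-0.029,0.726,-0.2],1]
    - [[0,0,0],[-0.029,0.726,-0.16],1]
    - [[0,0,0],[-0.029,0.726,-0.16],1]
    - [[0,0,0],[-0.029,0.726,-0.16],1]

```text
clock: 20.5
tool_pos: [0.5802, -0.1669, 0.314]
ee_rot: [1.0, 0.001, -0.0, -0.0]
ft_force: [0.2, 0.2, -0.2]
opening: 0.0294
grip_force: 30.0
```

Request:
arm_command:
  commands:
    - [[0,0,0],[0,0,0.015],1]
    - [[0,0,0],[0,0,0.03],1]
    - [[0,0,0],[0,0,0.045],1]
    - [[0,0,0],[0,0,0.055],1]
    - [[0,0,0],[0,0,0.065],1]
    - [[0,0,0],[0,0,0.07],1]
    - [[0,0,0],[0,0,0.072],1]
    - [[0,0,0],[0,0,0.072],1]
    - [[0,0,0],[0,0,0.072],1]

```text
clock: 21.4
tool_pos: [0.5801, -0.1683, 0.278]
ee_rot: [1.0, -0.0, 0.0, 0.0]
ft_force: [0.1, 0.6, -0.9]
opening: 0.0294
grip_force: 30.0
```

Request:
arm_command:
  commands:
    - [[0,0,0],[0,0,0.002],1]
    - [[0,0,0],[0,0,0.004],1]
    - [[0,0,0],[0,0,0.006],1]
    - [[0,0,0],[0,0,0.008],1]
    - [[0,0,0],[0,0,0.008],1]

```text
clock: 21.9
tool_pos: [0.5803, -0.1682, 0.2746]
ee_rot: [1.0, 0.0, 0.0, 0.0]
ft_force: [-1.4, 0.9, 5.4]
opening: 0.0292
grip_force: 30.0
```

Request:
arm_command:
  commands:
    - [[0,0,0],[0,0,0],1]
    - [[0,0,0],[0,0,0],0]
    - [[0,0,0],[0,0,0],0]
    - [[0,0,0],[0,0,0],0]
    - [[0,0,0],[0,0,0],0]
    - [[0,0,0],[0,0,0],0]
    - [[0,0,0],[0,0,0],0]
    - [[0,0,0],[0,0,-0.05],0]
    - [[0,0,0],[0,0,-0.13],0]
    - [[0,0,0],[0,0,-0.23],0]
    - [[0,0,0],[0,0,-0.33],0]
    - [[0,0,0],[0,0,-0.38],0]
    - [[0,0,0],[0,0,-0.38],0]
    - [[0,0,0],[0,0,-0.38],0]

```text
clock: 23.3
tool_pos: [0.5801, -0.1683, 0.464]
ee_rot: [1.0, -0.0, 0.001, 0.0]
ft_force: [-0.7, 0.2, -0.3]
opening: 0.0929
grip_force: 0.0
```

```bash
python3 chk.py k2 124
```

```text
[ 0.57986271 -0.16816518  0.46235649]
```

View pics/k2.png

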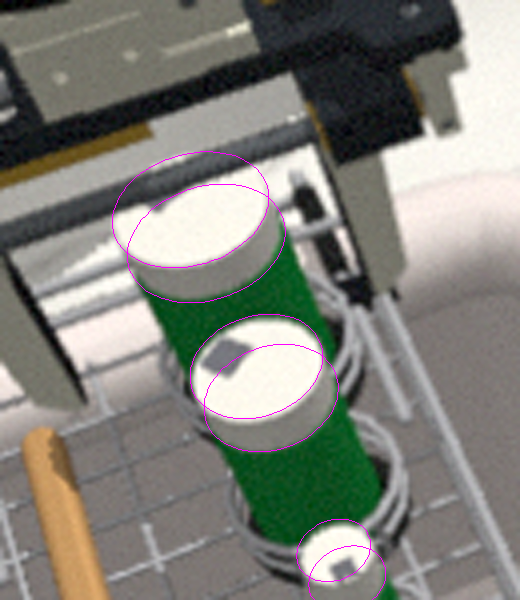

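All three outlines match. Bottle 3 (the green one, not the purple) is last.

Request:
arm_command:
  commands:
    - [[0,0,0],[0.011,-0.988,0],0]
    - [[0,0,0],[0.011,-0.988,0],0]
    - [[0,0,0],[0.011,-0.988,0],0]
    - [[0,0,0],[0.011,-0.988,0],0]
    - [[0,0,0],[0.011,-0.988,0],0]
    - [[0,0,0],[0.011,-0.988,0],0]
    - [[0,0,0],[0.011,-0.988,0],0]
    - [[0,0,0],[0.011,-0.988,0],0]
    - [[0,0,0],[0.011,-0.988,0],0]
    - [[0,0,0],[0.011,-0.988,0],0]
    - [[0,0,0],[0.011,-0.988,0],0]
    - [[0,0,0],[0.011,-0.988,0],0]
    - [[0,0,0],[0.011,-0.988,0.09],0]
    - [[0,0,0],[0.011,-0.988,0.18],0]
    - [[0,0,0],[0.011,-0.988,0.27],0]
    - [[0,0,0],[0.011,-0.988,0.36],0]
    - [[0,0,0],[0.011,-0.988,0.42],0]
    - [[0,0,0],[0.011,-0.988,0.45],0]
    - [[0,0,0],[0.011,-0.988,0.45],0]
    - [[0,0,0],[0.011,-0.988,0.45],0]

```text
clock: 25.35
tool_pos: [0.5863, 0.3253, 0.2402]
ee_rot: [1.0, -0.0, 0.001, -0.0]
ft_force: [-0.7, 0.6, 1.5]
opening: 0.0929
grip_force: 0.0
```

Request:
arm_command:
  commands:
    - [[0,0,0],[0,0,0],0.4]
    - [[0,0,0],[0,0,0],0.6]
    - [[0,0,0],[0,0,0],1]
    - [[0,0,0],[0,0,0],1]
    - [[0,0,0],[0,0,0],1]
    - [[0,0,0],[0,0,0],1]
    - [[0,0,0],[0,0,0],1]
    - [[0,0,0],[0,0,0],1]

```text
clock: 26.15
tool_pos: [0.5855, 0.3258, 0.2387]
ee_rot: [1.0, -0.0, -0.0, -0.0]
ft_force: [-0.4, 0.1, -0.3]
opening: 0.0417
grip_force: 30.0
```

Request:
arm_command:
  commands:
    - [[0,0,0],[0,0,-0.08],1]
    - [[0,0,0],[0,0,-0.16],1]
    - [[0,0,0],[0,0,-0.24],1]
    - [[0,0,0],[0,0,-0.32],1]
    - [[0,0,0],[0.02,0.08,-0.32],1]
    - [[0,0,0],[0.04,0.16,-0.32],1]
    - [[0,0,0],[0.06,0.24,-0.32],1]
    - [[0,0,0],[0.08,0.32,-0.32],1]
    - [[0,0,0],[0.1,0.4,-0.32],1]
    - [[0,0,0],[0.12,0.48,-0.32],1]
    - [[0,0,0],[0.14,0.56,-0.32],1]
    - [[0,0,0],[0.159,0.64,-0.32],1]
    - [[0,0,0],[0.159,0.72,-0.32],1]
    - [[0,0,0],[0.159,0.8,-0.32],1]
    - [[0,0,0],[0.159,0.88,-0.32],1]
    - [[0,0,0],[0.159,0.95,-0.32],1]
    - [[0,0,0],[0.159,0.989,-0.32],1]
    - [[0,0,0],[0.159,0.989,-0.32],1]
    - [[0,0,0],[0.159,0.989,-0.32],1]

```text
clock: 28.05
tool_pos: [0.6651, -0.1682, 0.3983]
ee_rot: [1.0, -0.0, -0.0, -0.0]
ft_force: [0.7, 0.9, -2.4]
opening: 0.0416
grip_force: 30.0
```

Request:
arm_command:
  commands:
    - [[0,0,0],[0,0,0.06],1]
    - [[0,0,0],[0,0,0.12],1]
    - [[0,0,0],[0,0,0.16],1]
    - [[0,0,0],[0,0,0.175],1]
    - [[0,0,0],[0,0,0.19],1]
    - [[0,0,0],[0,0,0.205],1]
    - [[0,0,0],[0,0,0.215],1]
    - [[0,0,0],[0,0,0.225],1]
    - [[0,0,0],[0,0,0.23],1]
    - [[0,0,0],[0,0,0.23],1]
    - [[0,0,0],[0,0,0.23],1]

```text
clock: 29.15
tool_pos: [0.6651, -0.1689, 0.284]
ee_rot: [1.0, -0.0, 0.0, 0.0]
ft_force: [0.8, -0.3, -0.3]
opening: 0.0409
grip_force: 30.0
```

Request:
arm_command:
  commands:
    - [[0,0,0],[0,0,0.002],1]
    - [[0,0,0],[0,0,0.004],1]
    - [[0,0,0],[0,0,0.006],1]
    - [[0,0,0],[0,0,0.008],1]
    - [[0,0,0],[0,0,0.01],1]
    - [[0,0,0],[0,0,0.01],1]

```text
clock: 29.75
tool_pos: [0.6652, -0.1687, 0.2796]
ee_rot: [1.0, 0.0, 0.0, 0.0]
ft_force: [-2.5, 0.7, 5.2]
opening: 0.0415
grip_force: 30.0
```

Contact at the expected 0.2796. I'll release, retreat and take a final look.

Request:
arm_command:
  commands:
    - [[0,0,0],[0,0,0],1]
    - [[0,0,0],[0,0,0],0]
    - [[0,0,0],[0,0,0],0]
    - [[0,0,0],[0,0,0],0]
    - [[0,0,0],[0,0,0],0]
    - [[0,0,0],[0,0,0],0]
    - [[0,0,0],[0,0,0],0]
    - [[0,0,0],[0,0,-0.05],0]
    - [[0,0,0],[0,0,-0.13],0]
    - [[0,0,0],[0,0,-0.23],0]
    - [[0,0,0],[0,0,-0.33],0]
    - [[0,0,0],[0,0,-0.4],0]
    - [[0,0,0],[0,0,-0.4],0]
    - [[0,0,0],[0,0,-0.4],0]

```text
clock: 31.15
tool_pos: [0.6651, -0.1688, 0.4802]
ee_rot: [1.0, -0.0, 0.001, 0.0]
ft_force: [0.9, -0.3, -0.2]
opening: 0.0936
grip_force: 0.0
```

Run:
```python
from g import *
from cell import vision
s=vision.snapshot("scene");x,y=100,60;k=2
im=cv2.resize(s["image"][y:y+290,x:x+400,::-1],None,fx=k,fy=k,interpolation=cv2.INTER_CUBIC)
for hx,R,H in[(.410,.033,.122),(.495,.027,.113),(.580,.015,.095),(.665,.021,.104)]:
    for c in((hx,-.168,.04+H,R-.001),(hx,-.168,.04+H-.022,R)): cv2.polylines(im,[np.int32((proj(s,circ(*c))-[x,y]+.5)*k)],True,(255,0,255),1)
cv2.imwrite("pics/f.png",im)
```

```text
(no output)
```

View pics/f.png

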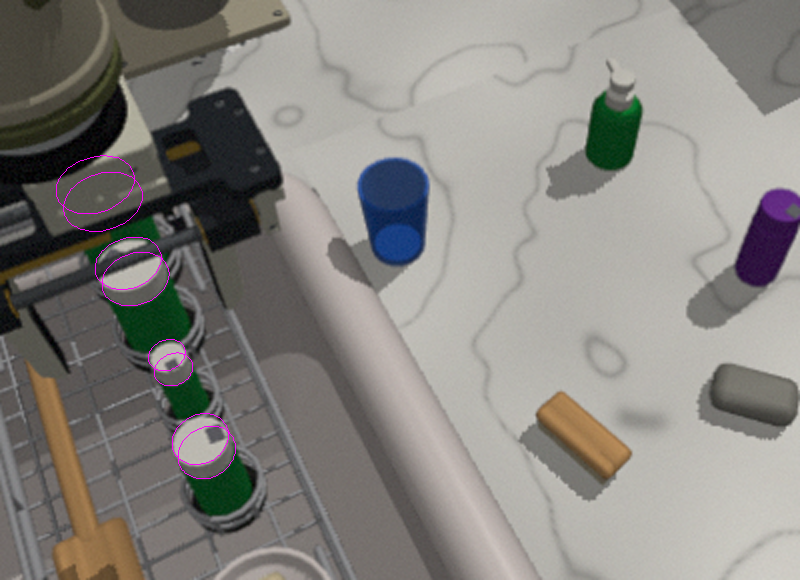

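All four bottles stand in their holders, matching the outlines. The tumbler and pump are where they were, and the gripper is clear.

```bash
python3 -c "
from cell import ticket
print(ticket.sign_off())"
```

```text
the job is handed in; nothing more can be done
None
```

All four green bottles were set down gently, each standing upright in the holder of its own size, with the pump and tumbler left where they stood; the job was handed in at about 31 s and returned no verdict.

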